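# Lock out the jigger wheel's isolator

## Task

Lock out the jigger wheel for cleaning: turn the isolator's bar handle on the control box clockwise, through its clicks, all the way to OFF, where its long end lines up with the fixed steel fin. Then squeeze the sprung lock clip off its parking bracket and clip it over the joint between handle and fin, centred on it so that its jaws straddle both, pushed fully home, and leave it there with the handle still OFF. Do not knock the plaster moulds about.

Things in the scene. Friction and masses are not known exactly. Their poses are not given: they have to be found in the camera images.
- control_box: Fixed grey steel box, 150 (x) x 210 (y) x 70 mm high. Origin: centre of its underside. On top: a rotary isolator (vertical axis at y = -25 mm) and a fixed upright steel fin 10 mm thick (x), from y = +35 to +69 mm (60 to 94 mm from that axis), top edge 48 mm above the box top (118 mm above the bench). OFF is the box's +y direction.
- handle (a joint): Angle of the isolator's bar handle: 0 = OFF (stop; long end towards the fin), growing counter-clockwise seen from above; detents at 0, 1.31 and 2.62 rad, the two last being ON positions marked by small white ridges. It snaps into the nearest detent when let go; a click takes up to 0.35 N m.
- handle_grip (a point): Point on the isolator's axis, 36 mm above the box top, 12 mm below the bar's top: a good TCP height. The handle is an upright black bar 10 mm thick, 95 mm long, from 12 to 48 mm above the box top; its long end reaches 55 mm from the axis, its short end 40 mm. Axes turn with it: y along the bar to the long end, z up. Open the fingers only about 35 mm here, to clear the fin.
- lock_point (a point): Middle of the 5 mm joint between handle (when OFF) and fin, on the level of their top edges (118 mm above the bench, 57.5 mm from the isolator's axis). Axes as the control box's: the edge runs along y. The clip's origin belongs here, its x along the box's y (either way round).
- bracket: Fixed dark steel parking bracket: base 90 (x) x 130 (y) x 12 mm with an upright plate 10 mm thick (x), 90 mm long (y), its top edge 100 mm above the bench. Origin: centre of its underside. The clip starts astride the middle of the plate, jaws down.
- clip: Loose steel spring clip, like a big clothes peg, about 150 g, jaws down, 40 mm wide along the edge (its x), 108 mm tall. Origin: underside of the stop between the jaws, which rests on the edge when fully home; z up, y the direction in which it is squeezed and opens. Jaws reach 34 mm below the origin and grip a 10 mm plate; pivot 12 mm above the origin.
- clip_pads (a point): Midpoint between the clip's two squeeze pads, 64 mm above the clip's origin. The pads are rubber bars of 12 mm diameter, 42 mm long along the clip's x, 60 mm over both when clamped on a 10 mm plate, 38 mm when fully squeezed (about 12 N; jaw tips then 28 mm apart). They rise about 4 mm as they are squeezed and sink again as it closes.
- jaw_l (a joint): Opening angle of each jaw: 0 when clamped on a 10 mm plate, 0.2 rad fully open; the two jaws move together.
- bowl_mould: Bystander: loose plaster bowl mould, 124 mm across, 75 mm high. Origin: centre of its underside.
- cup_mould: Bystander: loose plaster cup mould, 90 mm across, 80 mm high. Origin: centre of its underside.
- mould_plug: Bystander: loose solid plaster plug, 100 mm across the foot, 75 mm high. Origin: centre of its underside.
Things that resemble listed ones, but are neither listed nor needed, are in the scene too. There is more than one size of the clip; the job needs the smallest.

How it is judged:
By the outcome, as a careful person would: the job done as asked, in the order asked, and still so for the second after the job is handed in, with the robot touching nothing.
It also fails if it takes over 72 s, if anything falls off the work surface, if the arm or the gripper's body presses on something with over 40 N, if the wrist force passes 120 N, or if a joint passes its speed limit or range.

## Robot

A 6-joint arm with a two-finger parallel gripper is mounted at the origin on the work surface. World frame = base frame: x ahead of the robot, y to its left, z up, the work surface at z = 0. Lengths are in mm, angles in rad, forces in N, time in s.
With the tool pointing down it reaches from about 325 to 900 mm from the base axis. Payload 3.5 kg.
Tool frame: the origin (TCP) lies between the finger pads, 19 mm behind the fingertips; this is the grasp point; z points along the fingers, y is the line along which they close (so a half turn about z gives the same grasp; the last joint's range is limited). The gripper opens to 85 mm and grips with 20 to 120 N. Pads are 22 mm wide; open, the fingers measure 114 mm over their backs; the gripper's body (76 mm by 85 mm) begins 54 mm behind the grasp point. The pads swing forward as they close: fully open they stand 13 mm farther back than shut.
Start: joints at [1.018, 0.276, -0.026, 1.268, 0, 1.467], TCP at [271.746, 562.828, 250.013] pointing down, gripper open.
Joint ranges: [-3.12, 3.12], [-0.85, 1.88], [-1.08, 1.24], [-1.95, 2.15], [-1.57, 1.53], [-3.14, 3.14]. Speed limits (rad/s): [2.57, 2.57, 3.14, 3.14, 3.14, 3.14].

## Interface

Orientations are given as a rotation vector (axis times angle).
In Python, from workcell import bot gives the robot as it stands.
- The arm moves only by the shell command python3 -m jog 'ROWS' [OPENING] [FORCE]. ROWS is JSON, one flat list of numbers, 6 for each row, row after row: the shift along the tool's x, y, z in cm, then the turn, a rotation vector about the tool's x, y, z in degrees. A call has 1 to 12 rows; each row is the pose to reach, as a shift and turn from the pose commanded when the call began, along the tool's axes at that moment; what a row does not reach only later rows make up. A row lasts 1/10 s, in which the tool goes at most 50 mm and 8.59 degrees, less where a joint would pass 70% of its speed; a pose out of reach is approached as far as the arm can. A call with a gripper value outside its range is refused whole. OPENING is the opening, from -1 (shut) to 1 (fully open), set as the call begins (- or left out, the last holds). The fingers move at their own pace and stop on an object; FORCE is the grip in N (left out, the last holds). Time passes only in rows, so rows that repeat a pose let the fingers close. It gives the time, the measured TCP pose, the force, the opening and the grip force at its end, in the units of the state.
- bot.get_obs(): the state, without advancing time (a new reading comes with each control period).
- bot.camera(name): name is "scene" or "top" or "wrist"; returns a dict with "frame" (480x640x3 uint8, red, green, blue), "fx", "fy", "cx", "cy" (pixels), "k1" (the pictures are not rectified: a ray, as slopes to the right and down, at radius r is drawn at 1 + k1 r^2 times it, then the intrinsics apply), "rvec" (rotation vector, rad) and "tvec" (3), from world to camera coordinates, as OpenCV has them; the wrist camera has in their place "T_tool_cam" (4x4, takes a point from camera to tool coordinates, whose origin is the TCP and whose axes are the flange's). Camera axes: x right, y down, z forward; pixel columns grow to the right and rows downward; lengths in mm; the calibration is good to about 2 mm. A picture is of the moment at which its call begins: read the wrist's pose just before it. There is no depth.
- bot.finish_job(): hands the job in; it is judged then, once.
The state is a dict: "t": time; "q": joint angles; "qvel": joint speeds; "joint_torque": joint torques, N m; "eef_pos": TCP position; "eef_rot": TCP orientation; "wrist_force": force on the tool from outside, world axes, zero at the start; "ft_torque": the same for the moment, N m; "grip_width": finger opening in mm; "finger_force": force on a finger pad.
Only numpy, scipy, OpenCV 4.12 (cv2) and the standard library are available. Lean on these libraries where they do the work, as an engineer would, in place of code of your own. Each camera call takes 0.05 s, during which the arm holds its last target. There are 200 camera calls.

## Working session

There is one attempt and no reset: what is moved stays moved. The work goes in short steps, Python scripts to look and compute and a shell command to move; the robot and the scene stay as the last step left them, time stands still between calls to the robot, and variables do not carry over. Pictures are saved under pics/ and viewed, at most 11 in all, crops included, and the job is handed in when it is done.

```bash
ls; mkdir -p pics; cat > h.py <<'E'
import numpy as np, cv2
from workcell import bot
from scipy.spatial.transform import Rotation as R
def snap(name,fn=None):
    o=bot.get_obs(); c=bot.camera(name)
    if fn: cv2.imwrite('pics/'+fn,c['frame'][:,:,::-1])
    if 'T_tool_cam' in c:
        T=np.eye(4);T[:3,:3]=R.from_rotvec(o['eef_rot']).as_matrix();T[:3,3]=o['eef_pos']
        W=T@np.array(c['T_tool_cam'])
    else:
        W=np.eye(4);Rm=R.from_rotvec(np.ravel(c['rvec'])).as_matrix();W[:3,:3]=Rm.T;W[:3,3]=-Rm.T@np.ravel(c['tvec'])
    c['W']=W
    return c
def ray(c,u,v):
    K=np.array([[c['fx'],0,c['cx']],[0,c['fy'],c['cy']],[0,0,1.]])
    p=cv2.undistortPoints(np.array([[[u,v]]],float),K,np.array([c['k1'],0,0,0.]))[0,0]
    d=c['W'][:3,:3]@np.array([p[0],p[1],1]); return c['W'][:3,3],d
def onz(c,u,v,z):
    o,d=ray(c,u,v); return o+d*(z-o[2])/d[2]
def proj(c,P):
    W=np.linalg.inv(c['W']); p=W[:3,:3]@np.array(P,float)+W[:3,3]; s=p[:2]/p[2]; s=s*(1+c['k1']*(s@s))
    return np.array([c['fx']*s[0]+c['cx'],c['fy']*s[1]+c['cy']])
E
python3 - <<'E'
from h import *
o=bot.get_obs();print(o)
for n in('scene','top'):
    c=snap(n,n+'0.png');print(n,c['W'].round(2),c['fx'],c['k1'])
E
```

```text
pics
{'t': 0.0, 'q': array([ 1.01755677e+00,  2.77173279e-01, -2.79004812e-02,  1.26802098e+00,
       -3.50954882e-05,  1.46739369e+00]), 'qvel': array([-0.00027475,  0.00077384, -0.00013978,  0.00041367,  0.00193689,
        0.00052619]), 'joint_torque': array([ 5.92114284e-04, -4.45507300e+01,  2.95200616e+01,  1.63719821e-02,
       -1.18712633e-04, -2.95677637e-06]), 'eef_pos': array([271.38284445, 562.17017763, 248.82543119]), 'eef_rot': array([-0.70050122, -3.06177125,  0.0034345 ]), 'wrist_force': array([ 0.27302668, -0.61985904,  0.01018648]), 'ft_torque': array([-0.02389647,  0.00090004, -0.01942396]), 'finger_force': 0.0, 'grip_width': 85.32140126886567}
scene [[-6.00000e-01  5.00000e-01 -6.20000e-01  1.39091e+03]
 [ 8.00000e-01  3.90000e-01 -4.60000e-01  5.78580e+02]
 [ 1.00000e-02 -7.70000e-01 -6.40000e-01  9.44970e+02]
 [ 0.00000e+00  0.00000e+00  0.00000e+00  1.00000e+00]] 437.60208350369106 0.0028489651915199134
top [[-2.00000e-02 -9.80000e-01  2.00000e-01  3.05960e+02]
 [-1.00000e+00  1.00000e-02 -2.00000e-02  1.93800e+01]
 [ 1.00000e-02 -2.00000e-01 -9.80000e-01  1.58684e+03]
 [ 0.00000e+00  0.00000e+00  0.00000e+00  1.00000e+00]] 527.3852245004111 0.04764968051893376
```

View pics/scene0.png

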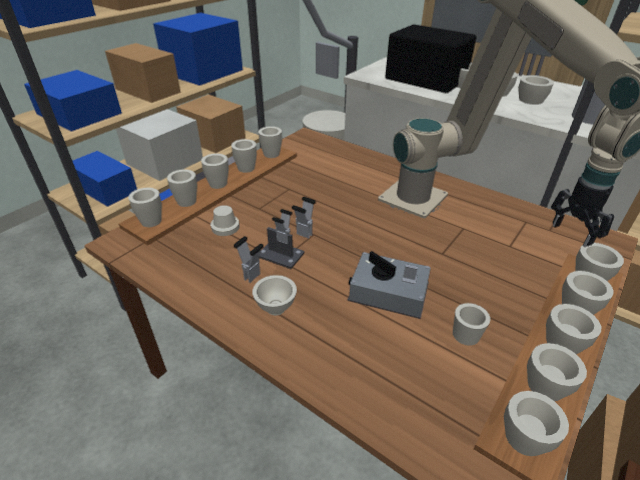

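View pics/top0.png

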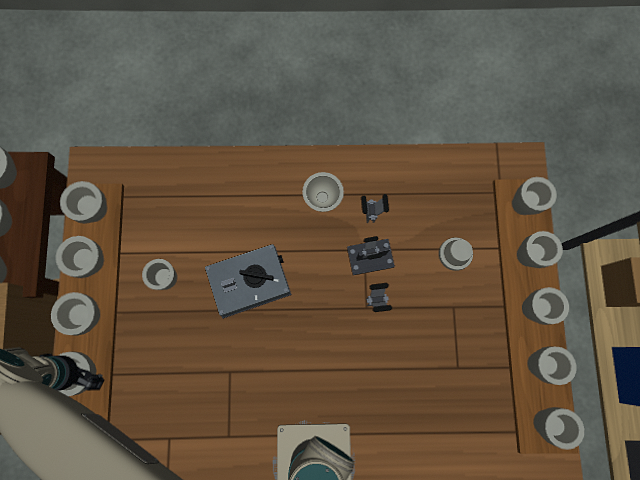

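Scene: the box is at (390,285). The candidate clips are on the bracket at (283,235), standing at (304,218), and standing at (248,262). In the top view the box is at (247,280), with its fin at (229,285) and handle at (258,276). The clips there are at (371,250) on the bracket, (375,207) and (378,297). Next I take a close crop of both areas.

```bash
python3 - <<'E'
import cv2,numpy as np
t=cv2.imread('pics/top0.png');s=cv2.imread('pics/scene0.png')
f=lambda a,k:cv2.resize(a,None,fx=k,fy=k,interpolation=cv2.INTER_CUBIC)
a=f(t[235:325,195:295],4);b=f(t[180:320,335:405],4)[:360+200]
d=f(s[190:290,225:325],3)
out=np.zeros((600,800,3),np.uint8)
out[:240,:400]=a[:240] if 0 else a[60:300]
out[250:550,:300]=d
out[:560,420:700]=b
cv2.imwrite('pics/crop1.png',out)
E
```

```text
(no output)
```

View pics/crop1.png

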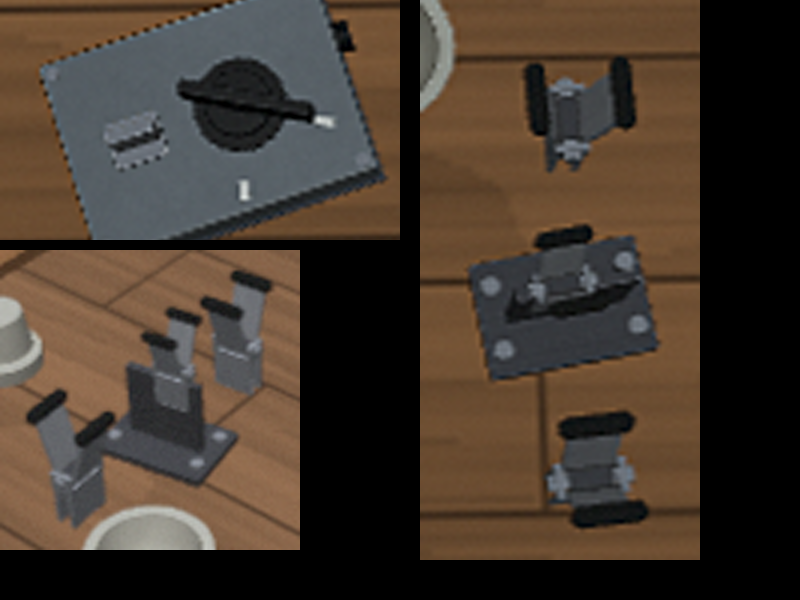

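The crop shows the handle's long end at top-view pixel (273,277) beside the right-hand ridge, so it is in the 2.62 detent. The second ridge is towards the robot and the fin is at (229,285). The clip on the bracket (371,250) is visibly the smallest of the three, is astride the plate, and fits the description. The other two stand loose and are larger. Next I work out coarse positions.

```bash
python3 - <<'E'
from h import *
c=snap('top'); s=snap('scene')
def cr(X,Y): return 195+X/4,235+(Y+60)/4
ax=onz(c,*cr(240,103),82);le=onz(c,*cr(312,110),118);se=onz(c,*cr(180,88),118);f=onz(c,*cr(135,140),118)
print('axis',ax,'le',le,'se',se,'fin',f,np.linalg.norm(le-se),np.linalg.norm((f-ax)[:2]))
def cb(X,Y): return 335+(X-420)/4,180+Y/4
q=[cb(470,268),cb(635,238),cb(658,345),cb(492,380)]
P=np.array([onz(c,*p,12) for p in q]);print(P,P.mean(0),[np.linalg.norm(P[i]-P[(i+1)%4]) for i in range(4)])
e=[cb(510,312),cb(640,285)]
E=[onz(c,*p,100) for p in e];print(E)
for n,p in(('bowl',(323,191,75)),('cup',(158,274,80)),('plug',(456,253,75)),('clipA',cb(578,100)+(70,)),('clipB',cb(600,470)+(70,))):print(n,onz(c,*p))
E
```

```text
axis [516.63632641 162.00658125  82.        ] le [505.89241486 108.29194624 118.        ] se [522.82930744 200.56008097 118.        ] fin [486.76084885 231.3521749  118.        ] 93.80973839545999 75.50732095776118
[[ 610.47569828 -111.9704088    12.        ]
 [ 632.06917158 -238.7104881    12.        ]
 [ 549.24196056 -252.37252243   12.        ]
 [ 524.35218706 -126.00443696   12.        ]] [ 579.03475437 -182.26446407   12.        ] [np.float64(128.5664255900756), np.float64(83.94639996759008), np.float64(128.79593879674852), np.float64(87.2594586854998)]
[array([ 560.99270082, -132.32919263,  100.        ]), array([ 579.34923638, -226.33080012,  100.        ])]
bowl [769.47492262 -38.51734131  75.        ]
cup [526.33536545 438.26998778  80.        ]
plug [ 576.12596285 -422.55223788   75.        ]
clipA [ 725.64240746 -191.36981786   70.        ]
clipB [ 450.02325728 -196.26901075   70.        ]
```

```bash
cat >> h.py <<'E'
def delta(x,y,z,yaw):
    o=bot.get_obs();M=R.from_rotvec(o['eef_rot']).as_matrix();a=np.radians(yaw)
    ty=np.array([np.cos(a),np.sin(a),0]);tz=np.array([0,0,-1.]);G=np.column_stack([np.cross(ty,tz),ty,tz])
    print('shift cm',(M.T@(np.array([x,y,z])-o['eef_pos'])/10).round(2),'turn deg',np.degrees(R.from_matrix(M.T@G).as_rotvec()).round(2))
def st():
    o=bot.get_obs();M=R.from_rotvec(o['eef_rot']).as_matrix()
    print(o['t'],o['eef_pos'].round(1),'yaw',np.degrees(np.arctan2(M[1,1],M[0,1])).round(2),'tz',M[:,2].round(3),'F',o['wrist_force'].round(1),'w',o['grip_width'].round(1),'ff',o['finger_force'],'q',o['q'].round(2))
E
python3 - <<'E'
from h import *
st();delta(516,162,300,169.6);print(snap('wrist')['T_tool_cam'])
E
```

```text
Traceback (most recent call last):
  File "h.py", line 29, in st
    print(o['t'],o['eef_pos'].round(1),'yaw',np.degrees(np.arctan2(M[1,1],M[0,1])).round(2),'tz',M[:,2].round(3),'F',o['wrist_force'].round(1),'w',o['grip_width'].round(1),'ff',o['finger_force'],'q',o['q'].round(2))
                                                                                                                                                   ^^^^^^^^^^^^^^^^^^^^^
AttributeError: 'float' object has no attribute 'round'
```

```bash
sed -i "s/o\['grip_width'\].round(1)/round(o['grip_width'],1)/" h.py
python3 - <<'E'
from h import *
st();delta(516,162,300,169.6);print(snap('wrist')['T_tool_cam'])
E
```

```text
0.2 [271.5 562.4 249.3] yaw 64.23 tz [-0.001 -0.001 -1.   ] F [0.1 0.3 0.8] w 85.5 ff 0.0 q [ 1.02  0.28 -0.03  1.27 -0.    1.47]
shift cm [-39.43 -25.44  -5.04] turn deg [-5.0000e-02 -8.0000e-02 -1.0537e+02]
[[-4.45955390e-04 -9.46669108e-01 -3.22207078e-01  8.43663031e+01]
 [ 9.99999899e-01 -4.03530454e-04 -1.98460971e-04  8.72622401e-01]
 [ 5.78565020e-05 -3.22207133e-01  9.46669192e-01 -1.24381306e+02]
 [ 0.00000000e+00  0.00000000e+00  0.00000000e+00  1.00000000e+00]]
```

```bash
python3 -m jog '[-39.4,-25.4,-5,0,0,-105.4, -39.4,-25.4,-5,0,0,-105.4, -39.4,-25.4,-5,0,0,-105.4, -39.4,-25.4,-5,0,0,-105.4, -39.4,-25.4,-5,0,0,-105.4, -39.4,-25.4,-5,0,0,-105.4, -39.4,-25.4,-5,0,0,-105.4, -39.4,-25.4,-5,0,0,-105.4, -39.4,-25.4,-5,0,0,-105.4, -39.4,-25.4,-5,0,0,-105.4, -39.4,-25.4,-5,0,0,-105.4, -39.4,-25.4,-5,0,0,-105.4]' -0.18
python3 - <<'E'
from h import *
st();delta(516,162,300,169.6)
E
```

```text
t: 1.45
eef_pos: [517.4, 160.7, 300.2]
eef_rot: [-1.822, 2.559, -0.001]
wrist_force: [-0.5, 0.2, 0.3]
grip_width: 35.4
finger_force: 0.0
1.45 [517.4 160.7 300.2] yaw 160.89 tz [ 0.001 -0.    -1.   ] F [-0.5  0.2  0.3] w 35.4 ff 0.0 q [ 0.18  0.11 -0.13  1.34 -0.   -1.06]
shift cm [-0.08  0.18  0.02] turn deg [-0.04 -0.   -8.71]
```

```bash
python3 -m jog '[-0.1,0.2,0,0,0,-8.7, -0.1,0.2,0,0,0,-8.7, -0.1,0.2,0,0,0,-8.7, -0.1,0.2,0,0,0,-8.7]'
python3 - <<'E'
from h import *
st();c=snap('wrist','w1.png')
E
```

```text
t: 1.85
eef_pos: [514.5, 164.5, 300.0]
eef_rot: [2.006, -2.418, 0.0]
wrist_force: [0.7, -0.2, -0.3]
grip_width: 35.0
finger_force: 0.0
1.85 [514.5 164.5 300. ] yaw 169.35 tz [-0. -0. -1.] F [ 0.7 -0.2 -0.3] w 35.0 ff 0.0 q [ 0.19  0.1  -0.13  1.34 -0.   -1.2 ]
```

View pics/w1.png

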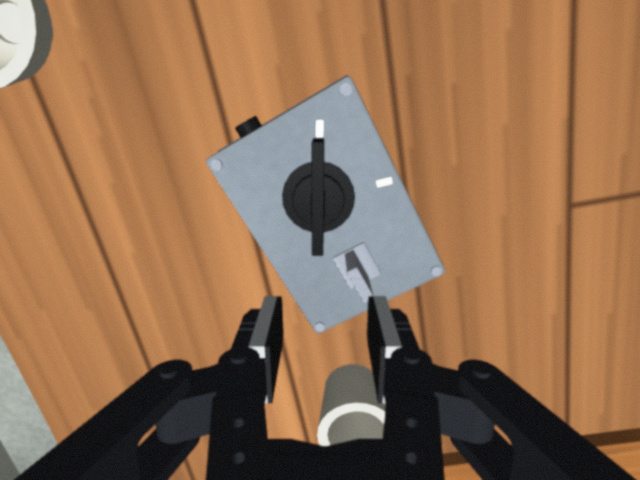

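The handle bar runs from (319,139) to (317,255), upright in the picture, with the fin near (360,272). The box-top corners are at about (348,76), (207,160), (319,332) and (443,271).

```bash
python3 - <<'E'
from h import *
c=snap('wrist')
g=cv2.cvtColor(c['frame'],cv2.COLOR_RGB2GRAY)
cs=cv2.cornerSubPix(g,np.array([[[348,76]],[[207,160]],[[319,332]],[[443,271]]],np.float32),(6,6),(-1,-1),(3,30,.01)).reshape(-1,2);print(cs)
P=np.array([onz(c,*p,70) for p in cs]);print(P.round(1),P.mean(0),[np.linalg.norm(P[i]-P[(i+1)%4]).round(1) for i in range(4)])
v=(P[3]-P[0]+P[2]-P[1]);u=v/np.linalg.norm(v);print('box +y deg',np.degrees(np.arctan2(u[1],u[0])));yx=P.mean(0)-25*u;print('axis from box',yx)
# handle ends
m=(g[:265]<45).astype(np.uint8)
row=lambda r:np.where(g[r,290:345]<40)[0]+290
for r in(145,150,158,240,250,254):a=row(r);print(r,a.min() if len(a) else None,a.max() if len(a) else None)
col=g[:,318];print(col[130:145],col[248:262])
E
```

```text
[[347.0934   75.90345]
 [210.29561 157.67932]
 [318.69858 332.0202 ]
 [442.92325 271.44305]]
[[475.6  66.1  70. ]
 [608.3 110.6  70. ]
 [546.6 307.1  70. ]
 [411.8 261.5  70. ]] [510.57421301 186.32242719  70.        ] [np.float64(139.9), np.float64(205.9), np.float64(142.3), np.float64(205.6)]
box +y deg 107.75484491380627
axis from box [518.19783382 162.51317677  70.        ]
145 None None
150 None None
158 None None
240 315 321
250 314 320
254 None None
[252 252 252 252 252 250 239 189 100  41  20  27  36  42  48] [ 39  33  37  37  37  40  48  82 128 148 157 159 156 156]
```

```bash
python3 - <<'E'
from h import *
c=snap('wrist');g=cv2.cvtColor(c['frame'],cv2.COLOR_RGB2GRAY).astype(float)
pts=[]
for r in(148,152,156,240,244,248):
    a=np.where(g[r,296:342]<75)[0]+296;pts.append((a.mean(),r));print(r,a.min(),a.max(),len(a))
for p in pts: print(onz(c,*p,118).round(1))
a=onz(c,*np.mean(pts[:3],0),118);b=onz(c,*np.mean(pts[3:],0),118);d=a-b
print('bar dir',np.degrees(np.arctan2(d[1],d[0])))
u=d/np.linalg.norm(d)
L=onz(c,319,138,118);S=onz(c,317,255.3,118);print(L,S,np.linalg.norm(L-S),'axis',L-55*u,S+40*u)
# dial base circle at z ~ 82
m=((g<75)).astype(np.uint8);m[265:]=0;m=cv2.morphologyEx(m,cv2.MORPH_OPEN,np.ones((21,21)))
k=cv2.findContours(m,0,2)[0];k=max(k,key=cv2.contourArea);(x,y),r=cv2.minEnclosingCircle(k);print(x,y,r,onz(c,x,y,82),onz(c,x,y,76))
E
```

```text
148 312 323 12
152 312 323 12
156 312 323 12
240 312 322 11
244 312 322 11
248 312 322 11
[509.8 115.1 118. ]
[510.4 118.1 118. ]
[511.  121.1 118. ]
[524.6 189.3 118. ]
[525.3 192.8 118. ]
[526.  196.3 118. ]
bar dir -101.29150713826434
[507.25628124 107.96192674 118.        ] [527.26229787 202.83622753 118.        ] 96.9606809555504 axis [518.02532453 161.89732983 118.        ] [519.43026638 163.61047983 118.        ]
318.0 196.51785278320312 35.589778900146484 [518.8794094  160.95926338  82.        ] [519.23702442 162.30495529  76.        ]
```

```bash
python3 - <<'E'
from h import *
st();delta(518.3,162.5,107,168.7)
E
```

```text
2.0 [514.5 164.5 300. ] yaw 169.41 tz [ 0. -0. -1.] F [0.4 0.3 0.6] w 35.3 ff 0.0 q [ 0.19  0.1  -0.13  1.34 -0.   -1.2 ]
shift cm [ 0.13 -0.41 19.3 ] turn deg [-0.   -0.    0.71]
```

```bash
python3 -m jog '[0.13,-0.41,4,0,0,0.7, 0.13,-0.41,8,0,0,0.7, 0.13,-0.41,11,0,0,0.7, 0.13,-0.41,14,0,0,0.7, 0.13,-0.41,16,0,0,0.7, 0.13,-0.41,18,0,0,0.7, 0.13,-0.41,19.3,0,0,0.7, 0.13,-0.41,19.3,0,0,0.7, 0.13,-0.41,19.3,0,0,0.7]' && python3 -m jog '[0,0,0,0,0,0, 0,0,0,0,0,0, 0,0,0,0,0,0, 0,0,0,0,0,0, 0,0,0,0,0,0, 0,0,0,0,0,0]' -1 60
python3 - <<'E'
from h import *
st();delta(518.3,162.5,107,18.7)
E
```

```text
t: 2.9
eef_pos: [518.7, 162.5, 107.4]
eef_rot: [-1.993, 2.428, -0.0]
wrist_force: [-0.9, 0.2, -0.4]
grip_width: 35.0
finger_force: 0.0
t: 3.5
eef_pos: [520.2, 162.5, 108.5]
eef_rot: [-1.991, 2.426, -0.004]
wrist_force: [1.3, -1.0, 5.7]
grip_width: 8.9
finger_force: 62.3
3.5 [520.2 162.5 108.5] yaw 168.74 tz [ 0.004  0.    -1.   ] F [ 1.3 -1.   5.7] w 8.9 ff 62.332069873809814 q [ 0.18  0.25 -0.38  0.94 -0.   -1.19]
shift cm [0.03 0.19 0.15] turn deg [ -0.     0.3  150.04]
```

```bash
python3 -m jog '[0,-0.15,0,0,0,7, 0,-0.15,0,0,0,14, 0,-0.15,0,0,0,21, 0,-0.15,0,0,0,28, 0,-0.15,0,0,0,35, 0,-0.15,0,0,0,42, 0,-0.15,0,0,0,49, 0,-0.15,0,0,0,56, 0,-0.15,0,0,0,63, 0,-0.15,0,0,0,70, 0,-0.15,0,0,0,75, 0,-0.15,0,0,0,75]'
python3 - <<'E'
from h import *
st();print(bot.get_obs()['ft_torque'])
E
```

```text
t: 4.7
eef_pos: [520.1, 162.6, 108.5]
eef_rot: [-0.101, 3.139, 0.002]
wrist_force: [-0.6, 0.5, 8.6]
grip_width: 8.9
finger_force: 62.8
4.7 [520.1 162.6 108.5] yaw 93.68 tz [ 0.001  0.001 -1.   ] F [-0.6  0.5  8.6] w 8.9 ff 62.8304386138916 q [ 0.18  0.25 -0.38  0.94  0.    0.12]
[ 0.04724238  0.24467408 -0.02036028]
```

```bash
python3 -m jog '[0,0,0,0,0,7, 0,0,0,0,0,14, 0,0,0,0,0,21, 0,0,0,0,0,28, 0,0,0,0,0,35, 0,0,0,0,0,42, 0,0,0,0,0,49, 0,0,0,0,0,56, 0,0,0,0,0,63, 0,0,0,0,0,70, 0,0,0,0,0,76, 0,0,0,0,0,76]'
python3 - <<'E'
from h import *
st();print(bot.get_obs()['ft_torque'])
E
```

```text
t: 5.9
eef_pos: [520.3, 162.9, 108.5]
eef_rot: [1.853, 2.537, 0.003]
wrist_force: [-1.1, 2.3, 7.9]
grip_width: 9.0
finger_force: 62.8
5.9 [520.3 162.9 108.5] yaw 17.7 tz [ 0.001  0.002 -1.   ] F [-1.1  2.3  7.9] w 9.0 ff 62.7611768245697 q [ 0.18  0.25 -0.38  0.94  0.    1.45]
[ 0.11992484  0.22008222 -0.00137323]
```

```bash
python3 -m jog '[0,0,0,0,0,1.5, 0,0,0,0,0,1.5, 0,0,0,0,0,1.5]'
python3 - <<'E'
from h import *
st();print(bot.get_obs()['ft_torque'])
E
```

```text
t: 6.2
eef_pos: [520.3, 162.8, 108.5]
eef_rot: [1.881, 2.516, 0.003]
wrist_force: [-0.5, 1.5, 8.6]
grip_width: 9.0
finger_force: 63.8
6.2 [520.3 162.8 108.5] yaw 16.43 tz [ 0.001  0.001 -1.   ] F [-0.5  1.5  8.6] w 9.0 ff 63.763800859451294 q [ 0.18  0.25 -0.38  0.94  0.    1.47]
[0.06053273 0.11789667 0.76102528]
```

```bash
python3 -m jog '[0,0,0,0,0,-1.5, 0,0,0,0,0,-1.5, 0,0,0,0,0,-1.5, 0,0,0,0,0,-1.5, 0,0,0,0,0,-1.5]' -0.18 && python3 -m jog '[0,0,-3,0,0,0, 0,0,-7,0,0,0, 0,0,-11,0,0,0, 0,0,-15,0,0,0, 0,0,-19,0,0,0, 0,0,-19,0,0,0, 0,0,-19,0,0,0]'
python3 - <<'E'
from h import *
st();c=snap('wrist','w2.png')
E
```

```text
t: 6.7
eef_pos: [519.5, 162.0, 106.6]
eef_rot: [-1.852, -2.537, 0.001]
wrist_force: [0.3, -0.5, -0.4]
grip_width: 35.1
finger_force: 0.0
t: 7.4
eef_pos: [520.6, 162.2, 298.3]
eef_rot: [1.851, 2.536, 0.003]
wrist_force: [0.3, 0.0, -0.2]
grip_width: 35.0
finger_force: 0.0
7.4 [520.6 162.2 298.3] yaw 17.74 tz [ 0.003  0.001 -1.   ] F [ 0.3  0.  -0.2] w 35.0 ff 0.0 q [ 0.18  0.11 -0.13  1.33  0.    1.44]
```

View pics/w2.png

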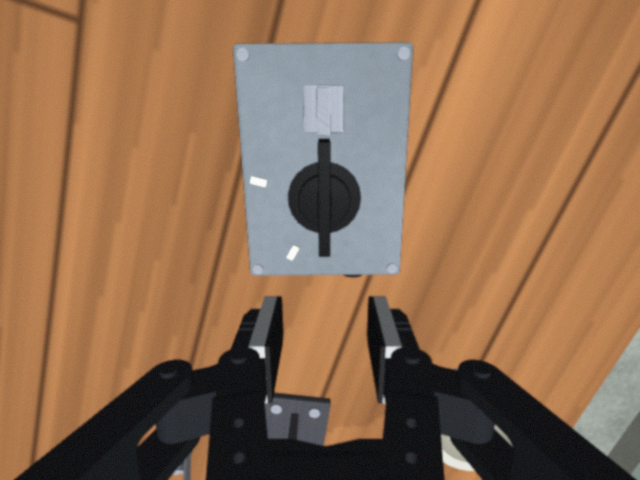

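The handle is now upright in the picture, from (324,139) to (324,256). It lines up with the fin at (324,86–133), so it is OFF.

```bash
python3 - <<'E'
from h import *
st();c=snap('wrist');g=cv2.cvtColor(c['frame'],cv2.COLOR_RGB2GRAY).astype(float)
pts=[]
for r in(146,150,154,158,238,242,246,250):
    a=np.where(g[r,300:348]<75)[0]+300;pts.append((a.mean(),r));print(r,a.min(),a.max())
a=onz(c,*np.mean(pts[:4],0),118);b=onz(c,*np.mean(pts[4:],0),118);d=a-b;u=d/np.linalg.norm(d)
print('dir',np.degrees(np.arctan2(d[1],d[0])))
print(g[126:146,324],g[248:264,324])
L=onz(c,324,138.5,118);S=onz(c,324,256,118);print(L,S,np.linalg.norm(L-S));ax=(L+S)/2-7.5*u;print('axis',ax,'lock',ax+57.5*u, 'lock from TCP axis',np.array([520.2,162.7,118])+57.5*u)
E
```

```text
7.45 [519.6 162.  296.6] yaw 17.74 tz [-0. -0. -1.] F [-0.1 -0.4 -0.3] w 35.1 ff 0.0 q [ 0.18  0.11 -0.13  1.33  0.    1.44]
146 320 331
150 321 331
154 321 331
158 321 331
238 321 331
242 321 331
246 321 331
250 321 331
dir 107.85452033543912
[187. 185. 189. 185. 183. 186. 184. 186. 173. 163. 154. 145. 107.  60.
  31.  14.  20.  33.  44.  47.] [ 37.  35.  37.  37.  34.  34.  36.  33.  46.  81. 124. 150. 156. 159.
 158. 158.]
[500.43166356 218.47122589 118.        ] [529.62691908 126.90739817 118.        ] 96.10565796493161
axis [517.32880012 165.55052647 118.        ] lock [499.69923262 220.28121575 118.        ] lock from TCP axis [502.57043249 217.43068928 118.        ]
```

```bash
python3 - <<'E'
from h import *
st();delta(573,-181,330,10.2)
E
```

```text
7.5 [519.  161.9 295.6] yaw 17.75 tz [-0.003 -0.    -1.   ] F [-0.2 -0.3 -0.1] w 34.9 ff 0.0 q [ 0.18  0.11 -0.13  1.33  0.    1.44]
shift cm [-34.31  -5.31  -3.44] turn deg [-0.15 -0.01  7.55]
```

```bash
python3 -m jog '[-4,-0.6,-3.4,0,0,2, -8,-1.2,-3.4,0,0,4, -12,-1.9,-3.4,0,0,6, -16,-2.5,-3.4,0,0,7.5, -20,-3.1,-3.4,0,0,7.5, -24,-3.7,-3.4,0,0,7.5, -28,-4.3,-3.4,0,0,7.5, -32,-5,-3.4,0,0,7.5, -34.3,-5.3,-3.4,0,0,7.5, -34.3,-5.3,-3.4,0,0,7.5, -34.3,-5.3,-3.4,0,0,7.5, -34.3,-5.3,-3.4,0,0,7.5]' 1
python3 - <<'E'
from h import *
st();c=snap('wrist','w3.png');st()
E
```

```text
t: 8.7
eef_pos: [573.3, -179.6, 329.8]
eef_rot: [-2.011, -2.41, 0.001]
wrist_force: [0.1, 0.2, -0.1]
grip_width: 85.7
finger_force: 0.0
8.7 [ 573.3 -179.6  329.8] yaw 10.3 tz [-0.002  0.001 -1.   ] F [ 0.1  0.2 -0.1] w 85.7 ff 0.0 q [-0.41  0.21  0.05  1.42  0.    0.98]
8.75 [ 573.4 -179.5  330.3] yaw 10.32 tz [-0.002  0.001 -1.   ] F [ 0.9  0.6 -0.4] w 85.5 ff 0.0 q [-0.41  0.21  0.05  1.42  0.    0.98]
```

View pics/w3.png

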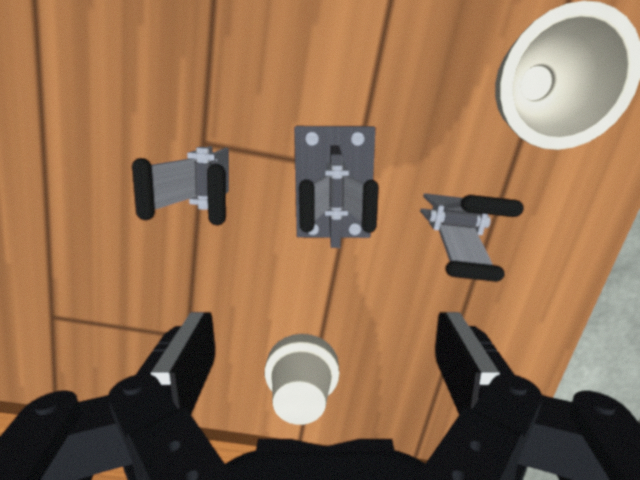

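The bracket clip's pads are at (307,206) and (370,206), astride the plate. The bigger clips are at (180,185) and (470,235), clear of the fingers.

```bash
python3 - <<'E'
from h import *
st();c=snap('wrist');g=cv2.cvtColor(c['frame'],cv2.COLOR_RGB2GRAY)
m=(g<38).astype(np.uint8);m[:170]=0;m[245:]=0;m[:,:290]=0;m[:,390:]=0
n,l,s,ce=cv2.connectedComponentsWithStats(m)
P=[]
for i in range(1,n):
    if s[i,4]>250:
        x,y,w,h=s[i,:4];print(s[i],ce[i],cv2.fitLine(np.argwhere(l==i)[:,::-1].astype(np.float32),2,0,.01,.01)[:2].ravel())
        P.append((onz(c,x,ce[i][1],164),onz(c,x+w,ce[i][1],164),onz(c,*ce[i],164)))
        print(onz(c,ce[i][0],y,164)-onz(c,ce[i][0],y+h,164))
P=np.array(P);print(P.round(1),P[:,2].mean(0))
a=onz(c,336.5,160,100);b=onz(c,336,243,100);print('plate dir',a,b,np.degrees(np.arctan2(*(a-b)[[1,0]])))
for p in((300.5,126),(374,126),(371,236),(297,236)):print(onz(c,*p,12))
E
```

```text
8.75 [ 573.4 -179.5  330.3] yaw 10.32 tz [-0.002  0.001 -1.   ] F [ 0.9  0.6 -0.4] w 85.5 ff 0.0 q [-0.41  0.21  0.05  1.42  0.    0.98]
[299 180  14  51 619] [305.80775444 204.8368336 ] [0.01025678 0.99994737]
[-6.61201402 39.9784735   0.        ]
[362 180  15  52 594] [368.76430976 205.36026936] [ 0.04378131 -0.99904114]
[-8.88587513 40.38887135  0.        ]
[[[ 551.1 -172.4  164. ]
  [ 561.8 -170.4  164. ]
  [ 556.3 -171.4  164. ]]

 [[ 599.  -164.1  164. ]
  [ 610.4 -162.   164. ]
  [ 604.2 -163.1  164. ]]] [ 580.23091296 -167.27847966  164.        ]
plate dir [ 576.47953301 -141.72377261  100.        ] [ 591.06807968 -220.32416563  100.        ] 100.51467547704962
[ 535.146223   -123.73188688   12.        ]
[ 614.64875279 -109.31031757   12.        ]
[ 639.13284432 -234.64541794   12.        ]
[ 551.26255686 -250.66003969   12.        ]
```

```bash
python3 - <<'E'
from h import *
import pickle
st();c=snap('wrist');pickle.dump(c,open('cA.pkl','wb'))
E
python3 -m jog '[-4,0,0,0,0,0, -8,0,0,0,0,0, -8,0,0,0,0,0, -8,0,0,0,0,0, -8,0,0,0,0,0, -8,0,0,0,0,0, -8,0,0,0,0,0]'
python3 - <<'E'
from h import *
import pickle
st();c=snap('wrist');pickle.dump(c,open('cB.pkl','wb'));a=pickle.load(open('cA.pkl','rb'))
f=lambda x:cv2.resize(x[:,:,::-1],None,fx=4,fy=4,interpolation=cv2.INTER_CUBIC)
cv2.imwrite('pics/pair.png',np.hstack([f(a['frame'][115:260,285:385]),f(c['frame'][20:165,285:385])]))
E
```

```text
8.8 [ 573.6 -179.5  330.6] yaw 10.34 tz [-0.001  0.001 -1.   ] F [-1.   0.5 -0.3] w 85.4 ff 0.0 q [-0.41  0.2   0.05  1.42  0.    0.98]
t: 9.55
eef_pos: [588.1, -258.4, 331.3]
eef_rot: [2.012, 2.412, 0.0]
wrist_force: [-0.1, 0.5, -0.9]
grip_width: 85.3
finger_force: 0.0
9.55 [ 588.1 -258.4  331.3] yaw 10.32 tz [ 0.  0. -1.] F [-0.1  0.5 -0.9] w 85.3 ff 0.0 q [-0.51  0.28  0.15  1.44  0.    0.88]
```

View pics/pair.png

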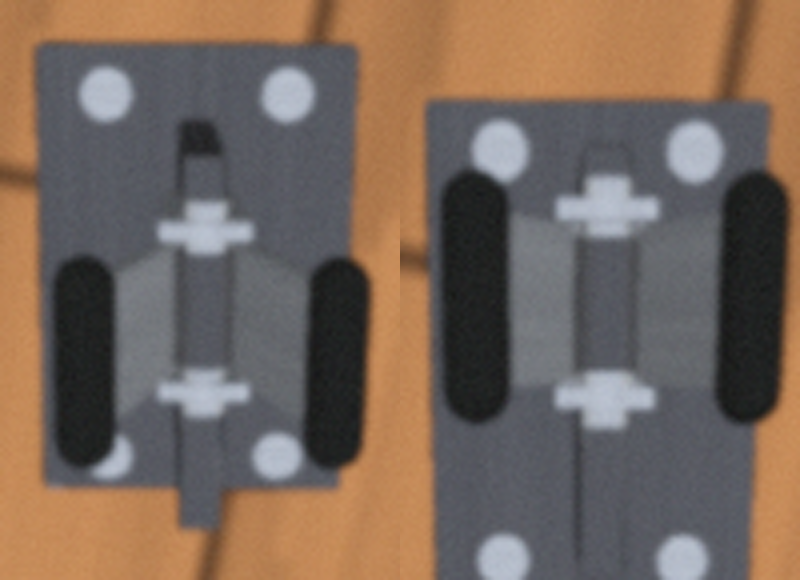

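Left half (view A): pad centres at crop (85,361) and (337,362), hinges at (206,230) and (203,392), plate-top ends at (203,155) and (200,525). Right half (view B): pads at (475,297) and (750,297), hinges at (608,206) and (605,398), plate end at (606,146).

```bash
python3 - <<'E'
from h import *
import pickle
a=pickle.load(open('cA.pkl','rb'));b=pickle.load(open('cB.pkl','rb'))
def tri(p,q):
    o1,d1=ray(a,285+p[0]/4,115+p[1]/4);o2,d2=ray(b,285+(q[0]-400)/4,20+q[1]/4)
    s=np.linalg.lstsq(np.column_stack([d1,-d2]),o2-o1,rcond=None)[0];x=o1+d1*s[0];y=o2+d2*s[1];return (x+y)/2,np.linalg.norm(x-y)
for n,p,q in(('padL',(85,361),(475,297)),('padR',(337,362),(750,297)),('h1',(206,230),(608,206)),('h2',(203,392),(605,398)),('pend',(203,155),(606,146)),('bolt1',(105,95),(500,150)),('bolt2',(288,95),(695,152)),('bolt3',(276,456),(682,558))):
    x,e=tri(p,q);print(n,x.round(1),round(e,2))
    print('   A@', onz(a,285+p[0]/4,115+p[1]/4,x[2]).round(1))
E
```

```text
padL [ 556.9 -171.8  164. ] 0.18
   A@ [ 556.9 -171.8  164. ]
padR [ 604.6 -163.2  164.5] 0.33
   A@ [ 604.8 -163.1  164.5]
h1 [ 577.8 -149.8  119.7] 0.0
   A@ [ 577.8 -149.8  119.7]
h2 [ 584.1 -185.9  118.5] 0.07
   A@ [ 584.  -185.9  118.5]
pend [ 575.4 -136.8   96.8] 0.31
   A@ [ 575.2 -136.8   96.8]
bolt1 [ 549.6 -134.4   20.8] 0.14
   A@ [ 549.6 -134.4   20.8]
bolt2 [ 598.9 -125.6   18.1] 0.1
   A@ [ 598.9 -125.6   18.1]
bolt3 [ 616.3 -226.7   22.4] 0.21
   A@ [ 616.2 -226.7   22.4]
```

```bash
python3 - <<'E'
from h import *
st();delta(581.2,-169.8,166,10.4)
E
```

```text
9.6 [ 588.2 -258.6  331.3] yaw 10.31 tz [ 0. -0. -1.] F [-1.  -0.1 -0.4] w 85.5 ff 0.0 q [-0.51  0.28  0.15  1.44  0.    0.88]
shift cm [ 8.86  0.9  16.53] turn deg [ 0.01  0.01 -0.09]
```

```bash
python3 -m jog '[4.5,0.9,2,0,0,0, 8.9,0.9,4,0,0,0, 8.9,0.9,7,0,0,0, 8.9,0.9,10,0,0,0, 8.9,0.9,13,0,0,0, 8.9,0.9,15,0,0,0, 8.9,0.9,16.5,0,0,0, 8.9,0.9,16.5,0,0,0, 8.9,0.9,16.5,0,0,0]' && python3 -m jog '[0,0,0,0,0,0, 0,0,0,0,0,0, 0,0,0,0,0,0]'
python3 - <<'E'
from h import *
st();delta(581.2,-169.8,166,10.4);snap('wrist','w4.png')
E
```

```text
t: 10.5
eef_pos: [581.5, -170.4, 166.6]
eef_rot: [2.014, 2.411, 0.0]
wrist_force: [-0.3, -0.5, 0.5]
grip_width: 85.3
finger_force: 0.0
t: 10.8
eef_pos: [581.9, -170.6, 167.2]
eef_rot: [2.013, 2.409, 0.001]
wrist_force: [0.2, 0.7, -0.1]
grip_width: 85.8
finger_force: 0.0
10.8 [ 581.9 -170.6  167.2] yaw 10.24 tz [ 0.002 -0.001 -1.   ] F [ 0.2  0.7 -0.1] w 85.8 ff 0.0 q [-0.39  0.3  -0.18  1.09 -0.    1.  ]
shift cm [ 0.09 -0.05  0.12] turn deg [ 0.1   0.06 -0.16]
```

View pics/w4.png

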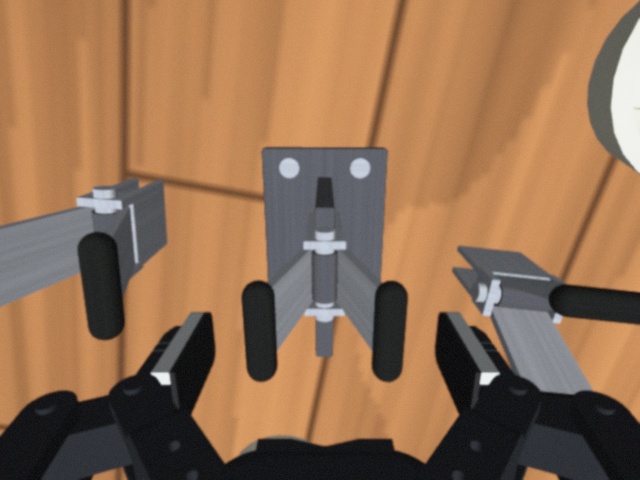

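The clip's pads at (260,332) and (390,332) are centred between the fingers (inner edges at 213 and 437), and the neighbouring clips are clear. Next I check the along-edge offset.

```bash
python3 - <<'E'
from h import *
c=snap('wrist');o=bot.get_obs();print(proj(c,o['eef_pos']))
P=[onz(c,u,332,164) for u in(260,390)];m=(P[0]+P[1])/2;print(m,np.linalg.norm(P[1]-P[0]));delta(*m[:2],166,10.4)
E
```

```text
[325.82024367 342.13804345]
[ 580.738556   -167.89457068  164.        ] 49.20132920788617
shift cm [ 0.27 -0.03  0.06] turn deg [ 0.05  0.03 -0.15]
```

```bash
python3 -m jog '[0.05,0,0,0,0,0, 0.05,0,0,0,0,0, 0.05,0,0,0,0,0, 0.05,0,0,0,0,0, 0.05,0,0,0,0,0, 0.05,0,0,0,0,0, 0.05,0,0,0,0,0, 0.05,0,0,0,0,0]' -1 50
python3 - <<'E'
from h import *
st();print(bot.get_obs()['ft_torque'])
E
```

```text
t: 11.7
eef_pos: [585.9, -170.4, 172.1]
eef_rot: [2.006, 2.404, 0.01]
wrist_force: [0.8, 3.8, 17.8]
grip_width: 35.5
finger_force: 49.1
11.7 [ 585.9 -170.4  172.1] yaw 10.3 tz [ 0.012 -0.002 -1.   ] F [ 0.8  3.8 17.8] w 35.5 ff 49.137133955955505 q [-0.39  0.29 -0.17  1.09  0.    1.  ]
[ 0.63423386 -0.12556831 -0.02050428]
```

```bash
python3 -m jog '[0,0,-1,0,0,0, 0,0,-2,0,0,0, 0,0,-3,0,0,0, 0,0,-4,0,0,0, 0,0,-5,0,0,0, 0,0,-6,0,0,0, 0,0,-8,0,0,0, 0,0,-10,0,0,0, 0,0,-12,0,0,0, 0,0,-13,0,0,0, 0,0,-13,0,0,0]'
python3 - <<'E'
from h import *
st();print(bot.get_obs()['ft_torque']);snap('wrist','w5.png')
E
```

```text
t: 12.8
eef_pos: [581.9, -170.3, 298.1]
eef_rot: [2.012, 2.408, 0.001]
wrist_force: [-0.5, 0.4, -1.2]
grip_width: 35.0
finger_force: 50.7
12.8 [ 581.9 -170.3  298.1] yaw 10.24 tz [ 0.003 -0.001 -1.   ] F [-0.5  0.4 -1.2] w 35.0 ff 50.65531253814697 q [-0.39  0.22  0.    1.35 -0.    1.  ]
[-0.02056756 -0.05328951 -0.00833233]
```

View pics/w5.png

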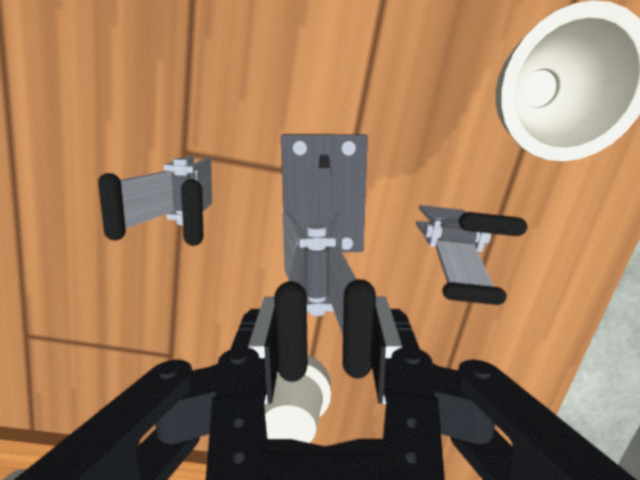

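The clip is held, with its pads at (291,332) and (359,332). Its hinge is at (318,243–308), about 7 px left of centre, so it has rolled slightly. Next I quantify the tilt.

```bash
python3 - <<'E'
from h import *
c=snap('wrist');c['W']=np.array(c['T_tool_cam'])
g=cv2.cvtColor(c['frame'],cv2.COLOR_RGB2GRAY)
m=(g>165).astype(np.uint8);m[:230]=0;m[318:]=0;m[:,:296]=0;m[:,337:]=0
n,l,s,ce=cv2.connectedComponentsWithStats(m)
for i in range(1,n):
  if s[i,4]>60: print(s[i],ce[i],onz(c,*ce[i],53).round(1))
for p in((291,332),(359,332),(291,283),(293,379),(359,281),(357,378)):print(p,onz(c,*p,0).round(1))
st();delta(502.2,217.9,300,17.8)
E
```

```text
[300 230  36  20 448] [316.61383929 240.27901786] [21.9 -4.5 53. ]
[307 298  26  20 332] [318.24096386 307.81024096] [-15.1  -3.9  53. ]
(291, 332) [  4.6 -13.    0. ]
(359, 332) [ 4.6 12.1  0. ]
(291, 283) [ 24.6 -12.5   0. ]
(293, 379) [-16.3 -12.8   0. ]
(359, 281) [25.3 11.6  0. ]
(357, 378) [-15.9  11.9   0. ]
12.9 [ 580.7 -169.7  295.4] yaw 10.25 tz [-0.001  0.    -1.   ] F [-1.2  0.4 -1.3] w 35.1 ff 50.65243899822235 q [-0.39  0.22 -0.    1.35 -0.    1.  ]
shift cm [39.54 -0.83 -0.44] turn deg [-0.05 -0.03 -7.55]
```

```bash
python3 - <<'E'
from h import *
delta(503,216.7,300,17.8)
E
python3 -m jog '[4,0,-0.4,-0.6,0,-1, 8,-0.1,-0.4,-1,0,-2, 12,-0.2,-0.4,-1.5,0,-3, 16,-0.3,-0.4,-2,0,-4, 20,-0.4,-0.4,-2.5,0,-5, 24,-0.5,-0.4,-3,0,-6, 28,-0.6,-0.4,-3.8,0,-7, 32,-0.7,-0.4,-3.8,0,-7.6, 36,-0.7,-0.4,-3.8,0,-7.6, 39.4,-0.8,-0.4,-3.8,0,-7.6, 39.4,-0.8,-0.4,-3.8,0,-7.6, 39.4,-0.8,-0.4,-3.8,0,-7.6]' - 50
python3 -m jog '[0,0,0,0,0,0, 0,0,0,0,0,0, 0,0,0,0,0,0, 0,0,0,0,0,0]'
python3 - <<'E'
from h import *
st();M=R.from_rotvec(bot.get_obs()['eef_rot']).as_matrix()
d=np.array([503,216.7,230])-bot.get_obs()['eef_pos'];print((M.T@d/10).round(2));snap('wrist','w6.png')
print(M.round(3))
E
```

```text
shift cm [39.41 -0.77 -0.44] turn deg [-0.05 -0.03 -7.55]
t: 14.1
eef_pos: [502.0, 216.7, 298.5]
eef_rot: [1.823, 2.507, 0.075]
wrist_force: [0.5, -0.3, -1.9]
grip_width: 35.2
finger_force: 50.6
t: 14.5
eef_pos: [503.4, 215.7, 300.0]
eef_rot: [1.826, 2.503, 0.079]
wrist_force: [0.3, -0.3, -0.7]
grip_width: 34.8
finger_force: 50.6
14.5 [503.4 215.7 300. ] yaw 17.78 tz [ 0.064  0.016 -0.998] F [ 0.3 -0.3 -0.7] w 34.8 ff 50.63655495643616 q [ 0.29  0.07 -0.17  1.26 -0.    1.55]
[ 0.13 -0.47  6.98]
[[-0.305  0.95   0.064]
 [ 0.952  0.305  0.016]
 [-0.004  0.066 -0.998]]
```

View pics/w6.png

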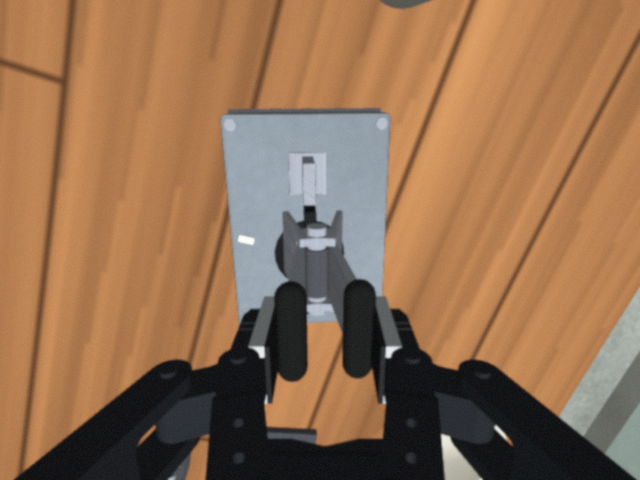

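The clip's jaws at (286–338,215) straddle the handle line at col 310, and the joint is at about (309,206). Next I check the joint against the lock point.

```bash
python3 - <<'E'
from h import *
c=snap('wrist');g=cv2.cvtColor(c['frame'],cv2.COLOR_RGB2GRAY)
print(g[196:215,309]);print(g[185,296:322]);print(g[210,296:322])
print(onz(c,309,206,118),onz(c,309.2,185,118));st()
print(proj(c,[502.2,217.9,118]))
W=c['W'];c2=dict(c);c2['W']=np.array(c['T_tool_cam'])
for p in((318,243),(318,308)):print(onz(c2,*p,53))
E
```

```text
[189 189 194 195 194 192 192 188 174 125  67  28  16   4  12  23  30  32
  41]
[190 191 191 194 189 177 169 178 186 188 188 191 188 191 190 190 190 189
 174 164 174 187 192 193 191 190]
[164 168 165 165 162 159 147 109  58  25  17  21  21  12  15  12  17  21
  41  87 138 160 165 164 163 165]
[500.67517469 220.49256439 118.        ] [495.77751597 237.0567297  118.        ]
14.6 [503.3 216.  300.1] yaw 17.81 tz [ 0.064  0.016 -0.998] F [-0.2 -1.5 -2.3] w 35.2 ff 50.636427998542786 q [ 0.29  0.07 -0.17  1.26 -0.    1.55]
[309.85855498 209.47756192]
[20.49327536 -3.60649089 53.        ]
[-15.18343324  -3.81903507  53.        ]
```

```bash
python3 - <<'E'
from h import *
o=bot.get_obs();M=R.from_rotvec(o['eef_rot']).as_matrix()
for z in(232,200,190,184):print(z,(M.T@(np.array([502.3,217.8,z])-o['eef_pos'])/10).round(2))
E
```

```text
232 [ 0.23 -0.49  6.79]
200 [ 0.25 -0.71  9.98]
190 [ 0.25 -0.77 10.98]
184 [ 0.25 -0.81 11.58]
```

```bash
python3 -m jog '[0.2,-0.2,2.5,0,0,0, 0.2,-0.4,5,0,0,0, 0.23,-0.49,6.8,0,0,0, 0.23,-0.49,6.8,0,0,0, 0.23,-0.55,7.6,0,0,0, 0.24,-0.6,8.4,0,0,0, 0.25,-0.65,9.2,0,0,0, 0.25,-0.71,10,0,0,0, 0.25,-0.71,10,0,0,0, 0.25,-0.71,10,0,0,0]'
python3 - <<'E'
from h import *
st();print(bot.get_obs()['ft_torque'])
E
```

```text
t: 15.6
eef_pos: [501.9, 218.3, 199.6]
eef_rot: [1.824, 2.504, 0.078]
wrist_force: [0.4, 0.6, -1.2]
grip_width: 35.0
finger_force: 50.7
15.6 [501.9 218.3 199.6] yaw 17.86 tz [ 0.064  0.016 -0.998] F [ 0.4  0.6 -1.2] w 35.0 ff 50.65355122089386 q [ 0.29  0.13 -0.32  1.06 -0.    1.55]
[-0.01820282  0.11843565 -0.02323874]
```

```bash
python3 -m jog '[0,-0.02,0.3,0,0,0, 0,-0.04,0.6,0,0,0, 0,-0.06,0.9,0,0,0, 0,-0.07,1.1,0,0,0, 0,-0.07,1.1,0,0,0]'
python3 -c "
from h import *
st()"
python3 -m jog '[0,-0.02,0.3,0,0,0, 0,-0.04,0.6,0,0,0, 0,-0.04,0.6,0,0,0, 0,-0.04,0.6,0,0,0]'
python3 - <<'E'
from h import *
st();print(bot.get_obs()['ft_torque'])
E
```

```text
t: 16.1
eef_pos: [502.6, 218.6, 190.3]
eef_rot: [1.824, 2.503, 0.081]
wrist_force: [-2.1, 0.4, 6.9]
grip_width: 35.3
finger_force: 51.1
16.1 [502.6 218.6 190.3] yaw 17.87 tz [ 0.066  0.017 -0.998] F [-2.1  0.4  6.9] w 35.3 ff 51.128636598587036 q [ 0.29  0.14 -0.33  1.03 -0.    1.55]
t: 16.5
eef_pos: [504.9, 219.3, 189.4]
eef_rot: [1.821, 2.5, 0.089]
wrist_force: [-7.1, -2.2, 26.0]
grip_width: 35.4
finger_force: 51.2
16.5 [504.9 219.3 189.4] yaw 17.87 tz [ 0.072  0.019 -0.997] F [-7.1 -2.2 26. ] w 35.4 ff 51.16721570491791 q [ 0.29  0.14 -0.33  1.02 -0.    1.55]
[-0.5041438   1.60872572  0.00966864]
```

```bash
python3 -m jog '[0,0,0,0,0,0, 0,0,0,0,0,0, 0,0,0,0,0,0]' 0.06
python3 -m jog '[0,-0.01,0.2,0,0,0, 0,-0.01,0.2,0,0,0, 0,-0.01,0.2,0,0,0]' 0.25
python3 -m jog '[0,0,0.1,0,0,0, 0,0,0.1,0,0,0, 0,0,0.1,0,0,0]' 0.4
```

```text
t: 16.8
eef_pos: [504.3, 219.1, 186.4]
eef_rot: [1.822, 2.501, 0.087]
wrist_force: [-2.2, -0.8, 12.6]
grip_width: 45.3
finger_force: 12.1
t: 17.1
eef_pos: [503.9, 219.1, 183.0]
eef_rot: [1.822, 2.502, 0.085]
wrist_force: [-1.6, 0.4, 9.2]
grip_width: 53.7
finger_force: 10.6
t: 17.4
eef_pos: [503.0, 218.5, 180.3]
eef_rot: [1.823, 2.503, 0.081]
wrist_force: [0.5, -0.1, 5.9]
grip_width: 59.7
finger_force: 6.0
```

Still pressing down gently as the clip closes. Now I open fully and rise.

```bash
python3 -m jog '[0,0,0,0,0,0, 0,0,0,0,0,0, 0,0,0,0,0,0, 0,0,0,0,0,0, 0,0,0,0,0,0]' 1
python3 -m jog '[0,0.2,-3,0,0,0, 0,0.4,-6,0,0,0, 0,0.7,-10,0,0,0, 0,0.9,-14,3.8,0,0, 0,0.9,-14,3.8,0,0, 0,0.9,-14,3.8,0,0, 0,0.9,-14,3.8,0,0]'
python3 - <<'E'
from h import *
import pickle
st();a=snap('wrist');s=snap('scene');pickle.dump((a,s),open('f.pkl','wb'))
f=lambda x,k:cv2.resize(x[:,:,::-1],None,fx=k,fy=k,interpolation=cv2.INTER_CUBIC)
cv2.imwrite('pics/fin.png',np.hstack([f(a['frame'][60:320,220:420],2),f(s['frame'][200:330,330:430],4)]))
E
```

```text
t: 17.9
eef_pos: [501.9, 218.1, 179.4]
eef_rot: [1.825, 2.504, 0.078]
wrist_force: [1.0, -1.0, 0.2]
grip_width: 85.3
finger_force: 0.0
t: 18.6
eef_pos: [501.0, 218.5, 318.6]
eef_rot: [1.849, 2.537, -0.007]
wrist_force: [0.2, -0.4, -0.4]
grip_width: 85.8
finger_force: 0.0
18.6 [501.  218.5 318.6] yaw 17.84 tz [-0.001 -0.005 -1.   ] F [ 0.2 -0.4 -0.4] w 85.8 ff 0.0 q [ 0.3   0.11 -0.09  1.38 -0.    1.55]
```

View pics/fin.png

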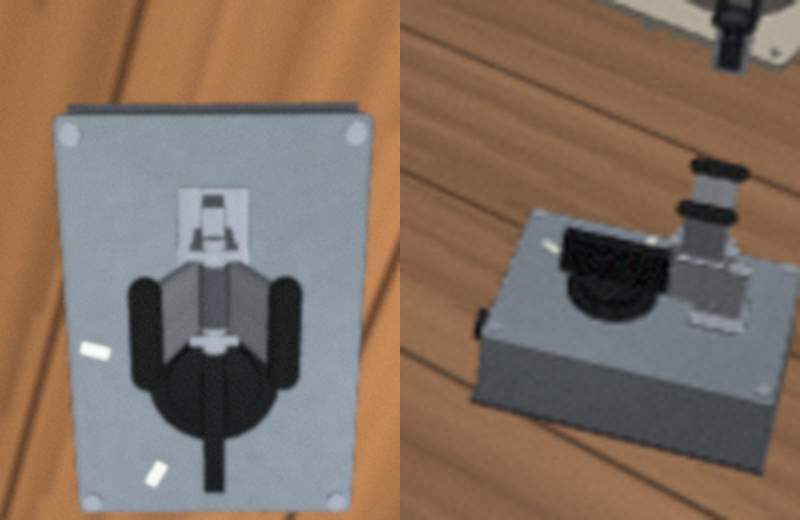

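The clip stands upright astride the joint, with the handle aligned to the fin. Pads are at crop (145,333) and (285,333), hinges at (214,258) and (214,343). Next I check centring and height.

```bash
python3 - <<'E'
from h import *
import pickle
a,s=pickle.load(open('f.pkl','rb'));u=np.array([np.cos(np.radians(107.8)),np.sin(np.radians(107.8)),0])
L=np.array([500.6,221.8,0])
w=lambda X,Y:(220+X/2,60+Y/2)
for n,p,z in(('padL',(145,333),182),('padR',(285,333),182),('h1',(214,258),132),('h2',(214,343),132)):
    x=onz(a,*w(*p),z);print(n,x.round(1),'along',((x-L)@u).round(1))
def tri(p,q):
    o1,d1=ray(a,*w(*p));o2,d2=ray(s,330+(q[0]-400)/4,200+q[1]/4)
    k=np.linalg.lstsq(np.column_stack([d1,-d2]),o2-o1,rcond=None)[0];x=o1+d1*k[0];y=o2+d2*k[1];return ((x+y)/2).round(1),np.linalg.norm(x-y).round(1)
print(tri((145,333),(720,168)),tri((285,333),(707,213)),tri((145,333),(707,213)))
E
```

```text
padL [478.  213.3 182. ] along -1.2
padR [525.1 228.5 182. ] along -1.1
h1 [496.4 236.2 132. ] along 15.0
h2 [507.6 201.5 132. ] along -21.5
(array([478. , 214. , 182.5]), np.float64(1.0)) (array([525.1, 229. , 181.1]), np.float64(1.5)) (array([477.9, 205.4, 140.6]), np.float64(11.0))
```

```bash
python3 - <<'E'
from h import *
import pickle
a,s=pickle.load(open('f.pkl','rb'));w=lambda X,Y:(220+X/2,60+Y/2)
g=cv2.cvtColor(a['frame'],cv2.COLOR_RGB2GRAY);print(g[150:172,327],g[300:312,327])
f=onz(a,*w(214,207),118);f2=onz(a,*w(214,195),118);S=onz(a,*w(214,492),118);u=(f-S)/np.linalg.norm(f-S);print((f-S)@u,(f2-S)@u)
h=(onz(a,*w(214,258),132)+onz(a,*w(214,343),132))/2;p=(onz(a,*w(145,333),182)+onz(a,*w(285,333),182))/2
print('hinge',(h-S)@u-40,'pads',(p-S)@u-40)
E
```

```text
[152 150 145 144 161 173 168 132  95  81  79  76  86 115 151 173 178 177
 177 177 178 179] [ 28  33  31  30  37  56  97 128 145 148 151 149]
133.8875139668441 138.81991277794089
hinge 57.125191463878195 pads 59.25811765066538
```

```bash
python3 -c "
from workcell import bot
print(bot.finish_job())"
```

```text
the job is handed in; nothing more can be done
None
```

The isolator is locked out and handed in: the handle is at OFF, in line with the fin. The smallest clip is clamped fully home over the joint, within about 2 mm of centre by camera. The arm worked clear of the moulds and finished in about 19 s of the 72 s allowed.

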